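# Nudge the rosette's mounting plate onto the carving fixture's two pins

### The job

The plywood plate that carries the carved rosette is lying askew on top of the carving fixture's two locating pins. With your fingertips nudge it sideways by its plywood edges until both its holes drop over the pins and it lies flat on the fixture board. Never lift or tip the plate up, do not touch the fresh carving, leave the tools and other things on the bench where they are, and come away clear at the end.

Things in the scene. Friction and masses are not known exactly. Their poses are not given: they have to be found in the camera images.
- fixture: Carving fixture: dark wooden base board, 280 mm (its x) by 320 mm (its y), 18 mm thick, screwed flat to the bench, so it never moves in a run. Origin: centre of its underside, on the bench; its top is at z = 18 mm. x points away from the robot at yaw 0, y to the left, z up. Two steel locating pins stand on it at x = +15 mm, y = +65 and -65 mm, at the start hidden under the plate.
- pin_left (a point): Centre of the tip of the fixture's +y locating pin, 10 mm above the board (28 mm above the bench). The pin is upright, 10 mm in diameter for the lower 5 mm above the board, then a 5 mm high cone narrowing to a flat tip 3.6 mm wide.
- pin_right (a point): the same for the pin at the fixture's -y end
- seat (a point): Centre of the plate's seat on the board's top (fixture x = -20 mm, y = 0, z = 18 mm): where the plate's origin belongs, with its axes parallel to the fixture's. A white painted rectangle marks it: line 3 mm wide, inner size 162 by 222 mm, so it runs 1 mm outside the edges of the seated plate.
- clamp (a point): Foot of an open steel toggle clamp with a red handle, fixed on the board behind the seat (fixture x = +118 mm, y = 0). It takes up about x = +90 to +160 mm, y = -25 to +25 mm and stands 95 mm above the board. It is not used in this job.
- plate: Loose light plywood mounting plate, 160 mm (its x) by 220 mm (its y), 12 mm thick, about 0.35 to 0.6 kg with its rosette. Origin: centre of its underside; axes like the fixture's. It starts lying on both pin tips, its near (-x) edge on the board, far part about 10 mm up (tilt about 0.08 rad), 12 to 28 mm short of the seat along the fixture's x, up to 37 mm to either side, turned up to 0.10 rad.
- hole_left (a point): Centre, on the underside, of the plate's +y hole (plate x = +35, y = +65 mm): round, right through, 13 mm wide, with a brass rim. It belongs over pin_left. The plate slides on the pin tips when an edge is pushed with some 2 to 5 N, and drops flat by its own weight once both holes are within about 4 mm of the pins; seated it has about 1.5 mm of play.
- hole_right (a point): the same for the plate's -y hole (plate x = +35, y = -65 mm), which belongs over pin_right
- rosette: Freshly carved round wooden rosette fixed on the plate, centre at the plate's x = -20 mm, y = 0: 100 mm across, 18 mm high with petals to 26 mm and a middle knob to 32 mm, all above the plate's top. Origin: centre of its underside, on the plate's top. Not to be touched.
- gouge_a: Bystander, leave alone: gouge (wood-carving chisel) with a dark wooden handle lying on the bench. 235 mm long, 25 mm thick. Origin: on the bench, under the joint of handle and blade; the blade points along its +x (120 mm), the handle along -x (115 mm).
- gouge_b: Bystander, leave alone: gouge with a mid-brown wooden handle lying on the bench. 235 mm long, 25 mm thick. Origin: on the bench, under the joint of handle and blade; the blade points along its +x (120 mm), the handle along -x (115 mm).
- gouge_c: Bystander, leave alone: gouge with a red handle lying on the bench. 235 mm long, 25 mm thick. Origin: on the bench, under the joint of handle and blade; the blade points along its +x (120 mm), the handle along -x (115 mm).
- mallet: Bystander, leave alone: round carver's mallet of pale wood standing on its head, 92 mm across, 222 mm high. Origin: centre of its underside.
- tin: Bystander, leave alone: closed tin with a yellow and green band, 86 mm across, 112 mm high. Origin: centre of its underside.
- disc: Bystander, leave alone: black and brown sanding disc lying flat, 115 mm across, 16 mm thick. Origin: centre of its underside.

How it is judged:
At the end, for the whole second after the job is handed in: The plate lies at rest, flat on the board (tilt below 0.02 rad, underside within 2.5 mm of the board's top), with each hole within 3 mm of its pin's axis (horizontal distance between hole_left and pin_left below 0.003 m and horizontal distance between hole_right and pin_right below 0.003 m and z of plate in the frame of fixture between 0.0155 and 0.0205 m and angle between plate's own z axis and vertical below 0.02 rad and linear speed of plate below 0.01 m/s and angular speed of plate below 0.05 rad/s); the robot touches nothing.
It fails at once if the plate is lifted off the fixture: the centre of its underside comes more than 20 mm above the board (height (world z) of plate above 0.038 m).
It fails at once if the plate is tipped up: tilted more than 0.25 rad (angle between plate's own z axis and vertical above 0.25 rad).
It fails at once if the fresh carving is touched by the robot (more than 1 N) (contact force between any of the fingers, the arm and rosette above 1 N).
It fails at once if a bystander (gouge, mallet, tin, disc) is moved by more than 15 mm (distance of any of gouge_a, gouge_b, gouge_c, mallet, tin, disc from where it was at the start of the episode above 0.015 m).
It also fails if it takes over 45 s, if anything falls off the work surface, if the arm or the gripper's body presses on something with over 40 N, if the wrist force passes 120 N, or if a joint passes its speed limit or range.

### The arm

A 6-joint arm with a two-finger parallel gripper is mounted at the origin on the work surface. World frame = base frame: x ahead of the robot, y to its left, z up, the work surface at z = 0. Lengths are in m, angles in rad, forces in N, time in s.
With the tool pointing down it reaches from about 0.225 to 0.875 m from the base axis. Payload 3.4 kg.
Tool frame: the origin (TCP) lies midway between the tips of the shut fingers; the grasp point (between the pads) lies 19 mm behind it (bot.grasp_offset is the z of the grasp point in the tool frame, in m); z points along the fingers, y is the line along which they close (so a half turn about z gives the same grasp; the last joint's range is limited). The gripper opens to 85 mm and grips with 20 to 120 N. Pads are 22 mm wide; open, the fingers measure 114 mm over their backs; the gripper's body (76 mm by 85 mm) begins 54 mm behind the grasp point. The pads swing forward as they close: fully open they stand 13 mm farther back than shut.
Start: joints at [-0.121, 0.276, 1.505, -0, 1.361, -0.121], TCP at [0.575, -0, 0.231] pointing down, gripper open.
Joint ranges: [-2.89, 2.89], [-0.75, 2.08], [0.22, 2.7], [-1.18, 4.32], [0.11, 2.71], [-2.7, 2.7]. Speed limits (rad/s): [2.57, 2.57, 3.14, 3.14, 3.14, 3.14].

### API

Orientations are given as a 3x3 rotation matrix whose columns are the frame's x, y, z axes.
In Python, from cell import status, viewer, bot gives the robot as it stands.
- The arm moves only by the shell command python3 -m inch 'ROWS' [FORCE]. ROWS is JSON, a list of rows, each a list of 7 numbers: the shift along the world's x, y, z normalised to -1 to 1, where 1 is 1000 mm, then the turn, a rotation vector about the world's x, y, z normalised to -1 to 1, where 1 is 5 degrees, then the opening, from -1 (shut) to 1 (fully open). A call has 1 to 8 rows; each row shifts and turns the commanded pose from where the row before left it; what a row does not reach is not made up. A row lasts 1/10 s, in which the tool goes at most 50 mm and 8.59 degrees, less where a joint would pass 70% of its speed; a pose out of reach is approached as far as the arm can. A call with a number of a shift or a turn outside -1 to 1 is refused whole. A call with a gripper value outside its range is refused whole. The fingers move at their own pace and stop on an object; FORCE is the grip in N (left out, the last holds). Time passes only in rows, so rows that do not move let the fingers close. It gives the time, the measured TCP pose, the force, the opening and the grip force at its end, in the units of the state.
- status.get_obs(): the state, without advancing time (a new reading comes with each control period).
- viewer.capture(name): name is "scene" or "side" or "wrist"; returns the picture (480x640x3 uint8, red, green, blue); there is no depth.
- viewer.camera_model(name): a dict with "fx", "fy", "cx", "cy" (pixels), "R" (3x3) and "t" (3): a world point X has camera coordinates R X + t. Camera axes: x right, y down, z forward; pixel columns grow to the right and rows downward; lengths in m; the calibration is good to about 2 mm. A picture is of the moment at which its call begins: read the wrist's pose just before it. camera_model takes no time and is no camera call; for the wrist camera it gives the pose at the moment of the call.
- bot.close_job(): hands the job in; it is judged then, once.
Trained networks look in the newest picture that a camera, given by its name, has taken for a name from the list of things; names that differ only in an ending like _2 or _b are one class to them, and where a whole thing is asked for, a point or a joint stands for the part that bears it (a point fixed in the world has none). Each returns a list of dicts, best first, with "p" (0 to 1); they miss things now and then, are a little off and sometimes report something else, mostly with a low value. They report only what shows in the picture. A call takes as long as a camera call.
- viewer.look_for(camera, thing): "box" ([left, top, right, bottom] in pixels, round what is visible of it).
- viewer.masks_of(camera, thing): "mask" (480x640 bool, what is visible of it) and "box" ([left, top, right, bottom] in pixels, round what is visible of it).
The state is a dict: "clock": time; "joint_pos": joint angles; "qd": joint speeds; "effort": joint torques, N m; "position": TCP position; "tool_rot": TCP orientation; "ft_force": force on the tool from outside, world axes, zero at the start; "ft_torque": the same for the moment, N m; "grip_width": opening from 0.0 (shut) to 1.0 (fully open); "grip_force": force on a finger pad.
Only numpy, scipy, OpenCV 4.12 (cv2) and the standard library are available. Lean on these libraries where they do the work, as an engineer would, in place of code of your own. Each camera call takes 0.05 s, during which the arm holds its last target. There are 200 camera calls.

## Working session

There is one attempt and no reset: what is moved stays moved. The work goes in short steps, Python scripts to look and compute and a shell command to move; the robot and the scene stay as the last step left them, time stands still between calls to the robot, and variables do not carry over. Pictures are saved under pics/ and viewed, at most 10 in all, crops included, and the job is handed in when it is done.

```bash
mkdir -p pics; ls
python3 - <<'E'
from cell import status, viewer, bot
import cv2
for n in ["scene","side","wrist"]:
    im=viewer.capture(n); cv2.imwrite(f"pics/{n}0.png",im[:,:,::-1])
    c=viewer.camera_model(n); print(n,{k:(v.round(3).tolist() if hasattr(v,'round') and hasattr(v,'tolist') else v) for k,v in c.items()})
    for t in ["plate","rosette","hole_left","fixture","seat"]:
        try: print(t,[(round(d['p'],2),[int(x) for x in d['box']]) for d in viewer.look_for(n,t)][:3])
        except Exception as e: print(t,e)
o=status.get_obs();print(o['clock'],o['position'],o['ft_force'])
E
```

```text
pics
scene {'fx': 485.07995692935117, 'fy': 485.07995692935117, 'cx': 313.9688552471939, 'cy': 250.47793695773342, 'R': [[-0.351, 0.936, -0.006], [0.636, 0.233, -0.735], [-0.687, -0.262, -0.677]], 't': [0.136, -0.285, 1.424]}
plate [(0.88, [215, 238, 338, 312])]
rosette [(0.64, [257, 245, 307, 280])]
hole_left [(0.56, [212, 239, 336, 311]), (0.33, [155, 227, 352, 366])]
fixture [(0.67, [159, 230, 354, 365])]
seat [(0.63, [153, 229, 352, 367])]
side {'fx': 467.5014965318059, 'fy': 467.5014965318059, 'cx': 316.52648393509867, 'cy': 238.93975431644915, 'R': [[0.905, -0.425, 0.017], [-0.316, -0.699, -0.641], [0.285, 0.575, -0.767]], 't': [-0.46, 0.229, 0.796]}
plate [(0.69, [282, 209, 410, 326])]
rosette [(0.61, [306, 237, 360, 285])]
hole_left [(0.94, [282, 208, 408, 321]), (0.48, [358, 340, 474, 412])]
fixture [(0.56, [273, 193, 473, 364])]
seat [(0.91, [274, 191, 471, 367]), (0.63, [386, 366, 509, 424])]
wrist {'fx': 388.0336901679766, 'fy': 388.0336901679766, 'cx': 319.1728568331867, 'cy': 237.51066920943396, 'R': [[1.0, 0.001, 0.0], [0.0, -0.95, 0.313], [0.0, -0.313, -0.95]], 't': [-0.575, -0.04, 0.381]}
plate [(0.8, [192, 85, 395, 335]), (0.68, [220, 416, 422, 444])]
rosette [(0.6, [220, 169, 332, 280])]
hole_left [(0.68, [190, 85, 393, 331])]
fixture [(0.77, [186, 59, 562, 382])]
seat [(0.75, [183, 61, 559, 379])]
0.9 [ 5.75057302e-01 -1.23411213e-05  2.31357119e-01] [-0.4469027  -0.43621465  0.0533283 ]
```

View pics/wrist0.png

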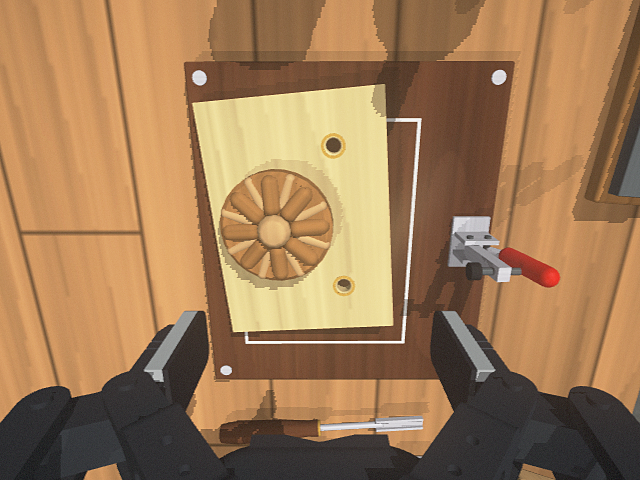

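View pics/scene0.png

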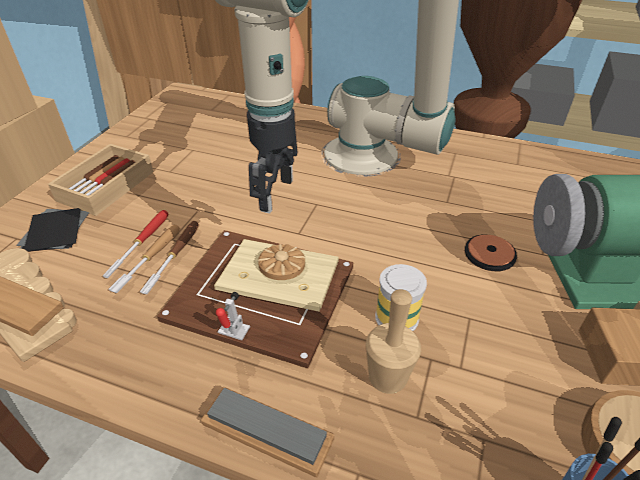

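The wrist view has the board corners near (185,62), (513,62), (480,380), (216,380). The plate corners are near (193,101), (385,84), (393,326), (233,332), and the holes are at (333,145) and (344,285). The plate lies short in x and is shifted to +y. I'll fit both poses.

```bash
cat > fit.py <<'E'
import numpy as np
from scipy.optimize import least_squares
from scipy.spatial.transform import Rotation as Ro
def proj(c,X):
    p=X@np.array(c["R"]).T+np.array(c["t"]); return np.c_[c["fx"]*p[:,0]/p[:,2]+c["cx"],c["fy"]*p[:,1]/p[:,2]+c["cy"]]
def fit(c,P,uv,x0,tilt=0,z=0):
    # x,y,yaw ; P local points; tilt: rises with +x (rotate about -y), z of the origin
    f=lambda q:np.array([q[0],q[1],z])+P@Ro.from_euler('ZY',[q[2],-tilt]).as_matrix().T
    r=least_squares(lambda q:(proj(c,f(q))-uv).ravel(),x0,loss='soft_l1'); return r.x,r.fun.reshape(-1,2)
FIX=np.array([[-140,160,18],[140,160,18],[140,-160,18],[-140,-160,18],[64,114,18],[64,-114,18.]])/1e3
PL=np.array([[-80,110,12],[80,110,12],[80,-110,12],[-80,-110,12],[35,65,12],[35,-65,12.]])/1e3
def rel(fx,pl):
    # hole minus pin in fixture frame, plate target
    R=Ro.from_euler('z',fx[2]).as_matrix()[:2,:2]; d=R.T@(pl[:2]-fx[:2]); return d-[-.02,0],pl[2]-fx[2]
E
python3 - <<'E'
from fit import *; from cell import viewer
c=viewer.camera_model("wrist")
uv=np.array([[185,62],[513,62],[480,380],[216,380],[421,119],[404,342.]])
fx,r=fit(c,FIX,uv,[.57,.1,0]);print(fx,r.round(1).tolist())
uv=np.array([[193,102],[385,84],[393,326],[233,332],[333,145],[344,285.]])
pl,r=fit(c,PL,uv,[.55,.1,0],.08,.018+.0064);print(pl,r.round(1).tolist());print(rel(fx,pl))
# push-point in world: near corners & edges
for n,p in dict(nl=[-80,110],nr=[-80,-110],fl=[80,110],fr=[80,-110]).items(): print(n,pl[:2]+Ro.from_euler('z',pl[2]).as_matrix()[:2,:2]@np.array(p)/1e3)
E
```

```text
[ 0.60159258 -0.04067216  0.00328653] [[-1.4, 0.6], [3.0, -0.4], [-9.4, -0.8], [0.1, -0.2], [0.3, -0.0], [0.3, 1.2]]
[ 0.55913577 -0.01545276  0.08730111] [[-0.4, 0.3], [0.3, -0.4], [-0.1, -0.5], [0.4, -1.2], [0.2, 0.8], [-0.4, 0.5]]
(array([-0.0223737 ,  0.02535881]), np.float64(0.0840145761236319))
nl [0.46984951 0.08715311]
nr [ 0.48903136 -0.13200906]
fl [0.62924018 0.10110355]
fr [ 0.64842203 -0.11805862]
```

View pics/side0.png

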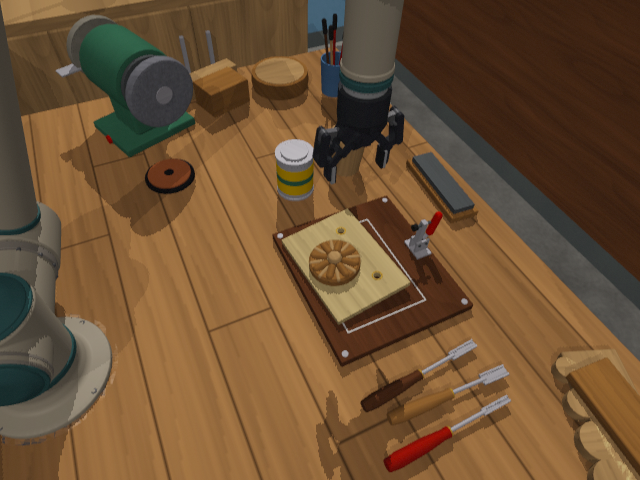

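The side view agrees: the plate is turned and shifted to +y, toward the tin. I'll check that the tin is clear of my approach on the +y side.

Run:
```python
from fit import *; from cell import viewer
for n in ["scene","side"]:
    c=viewer.camera_model(n); viewer.capture(n)
    for t,h in [("tin",.112),("mallet",.222)]:
        d=viewer.look_for(n,t)[0]; b=d['box']; R=np.array(c["R"]);C=-R.T@np.array(c["t"])
        uv=np.array([(b[0]+b[2])/2,(b[1]+b[3])/2]); v=R.T@np.array([(uv[0]-c["cx"])/c["fx"],(uv[1]-c["cy"])/c["fy"],1]); s=(h/2-C[2])/v[2]
        print(n,t,round(d['p'],2),(C+s*v).round(3))
```

```text
scene tin 0.87 [0.563 0.243 0.056]
scene mallet 0.85 [0.716 0.26  0.111]
side tin 0.96 [0.566 0.239 0.056]Traceback (most recent call last):
  File "<stdin>", line 5, in <module>
IndexError: list index out of range
```

The tin is at (0.565, 0.24), so its near side is at y≈0.20 and the way is clear. The open fingers will straddle x≈0.555 and push the +y edge toward -y, which squares the plate as well.

```bash
python3 -m inch '[[-0.005,0.03,0,0,0,0,1],[-0.005,0.03,0,0,0,0,1],[-0.005,0.03,0,0,0,0,1],[-0.005,0.032,0,0,0,0,1],[0,0,-0.045,0,0,0,1],[0,0,-0.045,0,0,0,1],[0,0,-0.045,0,0,0,1],[0,0,-0.045,0,0,0,1]]'; python3 -m inch '[[0,0,-0.01,0,0,0,1],[0,0,0,0,0,0,1]]'
python3 - <<'E'
from cell import status, viewer
import cv2
cv2.imwrite("pics/side1.png",cv2.resize(viewer.capture("side")[120:360,200:520],(800,600))[:,:,::-1])
o=status.get_obs();print(o['clock'],o['position'],o['ft_force'],o['grip_width'])
E
```

```text
clock: 2.0
position: [0.5552, 0.1222, 0.0502]
tool_rot: [[-0.0, 1.0, 0.002], [1.0, 0.0, 0.0], [0.0, 0.002, -1.0]]
ft_force: [-0.1, 0.4, -0.4]
grip_width: 0.996
grip_force: 0.0
clock: 2.2
position: [0.5541, 0.1219, 0.0401]
tool_rot: [[0.0, 1.0, -0.004], [1.0, -0.0, -0.0], [-0.0, -0.004, -1.0]]
ft_force: [-0.2, 0.1, 0.8]
grip_width: 0.998
grip_force: 0.0
2.25 [0.55581388 0.12203301 0.04196603] [0.92755637 0.73693231 0.52070323] 0.9997801045106872
```

View pics/side1.png

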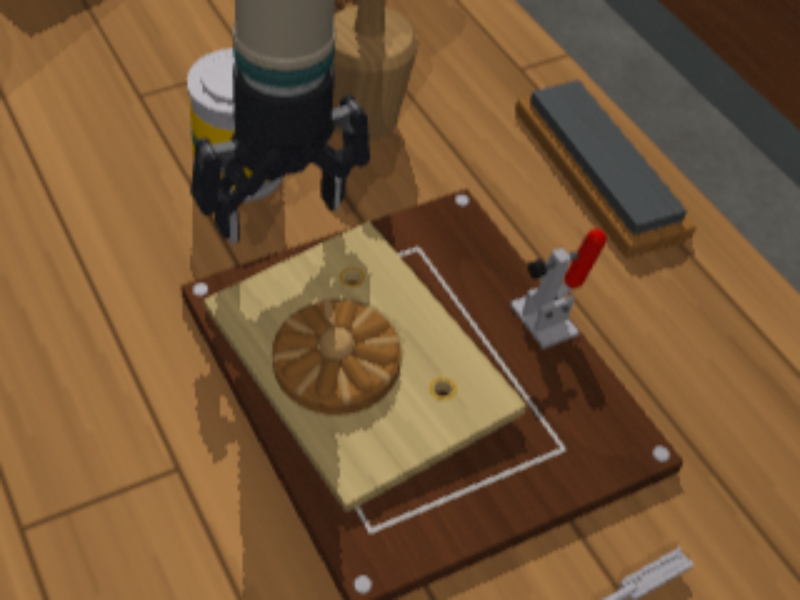

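The gripper stands just outside the +y edge, with the fingers clear of the plate and the tin. Next I lower it and push.

```bash
python3 -m inch '[[0,0,-0.015,0,0,0,1],[0,0,-0.014,0,0,0,1],[0,0,0,0,0,0,1],[0,-0.004,0,0,0,0,1],[0,-0.004,0,0,0,0,1],[0,-0.004,0,0,0,0,1],[0,-0.004,0,0,0,0,1]]' && python3 -m inch '[[0,-0.003,0,0,0,0,1],[0,-0.003,0,0,0,0,1],[0,-0.003,0,0,0,0,1],[0,-0.003,0,0,0,0,1],[0,0,0,0,0,0,1]]'
python3 - <<'E'
from cell import status, viewer
import cv2, numpy as np
cv2.imwrite("pics/s2.png",np.hstack([cv2.resize(viewer.capture("side")[180:380,260:480],(440,400)),cv2.resize(viewer.capture("scene")[220:400,140:338],(360,400),)])[:,:,::-1])
E
```

```text
clock: 2.95
position: [0.5562, 0.1062, 0.0134]
tool_rot: [[0.0, 1.0, 0.003], [1.0, -0.0, 0.001], [0.001, 0.003, -1.0]]
ft_force: [0.8, 3.1, 2.0]
grip_width: 1.002
grip_force: 1.6
clock: 3.45
position: [0.5547, 0.0934, 0.0122]
tool_rot: [[0.0, 1.0, -0.001], [1.0, -0.0, -0.001], [-0.001, -0.001, -1.0]]
ft_force: [1.6, 1.6, 1.1]
grip_width: 0.997
grip_force: 0.8
```

View pics/s2.png

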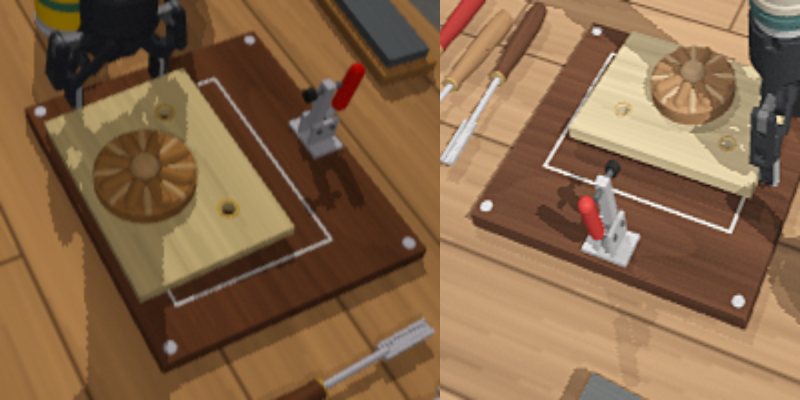

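The plate is squaring up and sliding to -y (side view corner at about (150,300), close to parallel with the white line). I'll carry on, then measure.

```bash
python3 -m inch '[[0,-0.003,0,0,0,0,1],[0,-0.003,0,0,0,0,1],[0,-0.003,0,0,0,0,1],[0,-0.001,0,0,0,0,1],[0,0,0,0,0,0,1]]'
python3 - <<'E'
from cell import status, viewer
import cv2, numpy as np
for n,(x0,y0,x1,y1) in dict(side=(270,190,470,340),wrist=(0,0,640,480)).items():
    im=viewer.capture(n); cv2.imwrite(f"pics/{n}3.png",cv2.resize(im[y0:y1,x0:x1],(800,600),interpolation=cv2.INTER_CUBIC)[:,:,::-1])
E
```

```text
clock: 4.05
position: [0.5544, 0.0835, 0.012]
tool_rot: [[0.0, 1.0, -0.001], [1.0, -0.0, -0.001], [-0.001, -0.001, -1.0]]
ft_force: [-1.9, 0.9, -1.5]
grip_width: 1.0
grip_force: 0.4
```

View pics/side3.png

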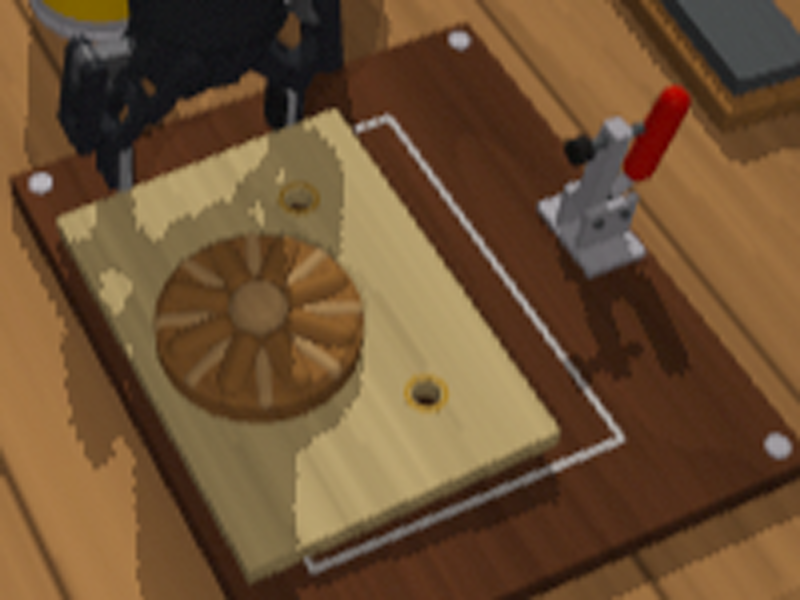

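View pics/wrist3.png

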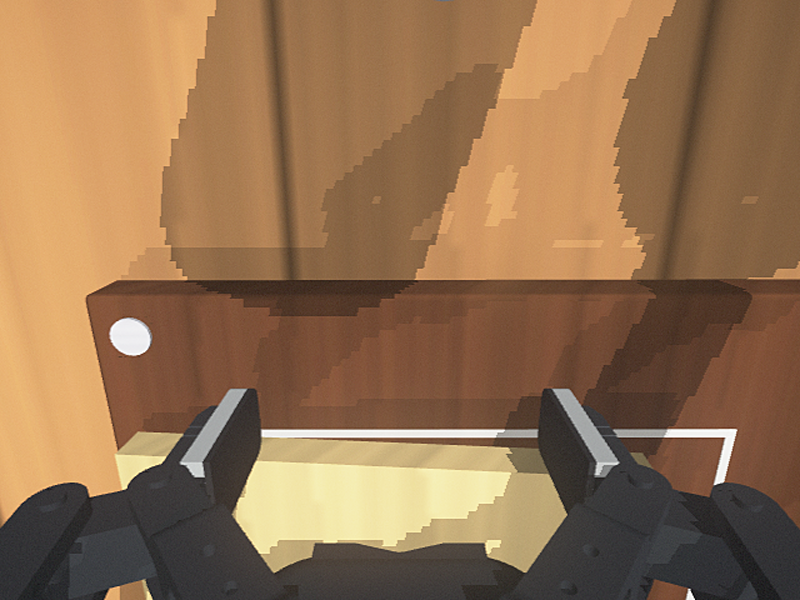

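The side view shows plate corners near (57,218), (335,110), (558,433), (250,577) in the crop and holes at (298,197), (426,393). In the wrist view both fingertips are against the +y edge. Now the fit:

Run:
```python
from fit import *; from cell import viewer
c=viewer.camera_model("side"); S=lambda a:np.array([270,190])+np.array(a,float)/4
uv=S([[12,180],[470,24],[388,116],[624,438],[312,574]])
F=np.array([[-140,160,18],[140,160,18],[64,114,18],[64,-114,18],[-104,-114,18.]])/1e3
fx,r=fit(c,F,uv,[.6,-.04,0]);print(fx,r.round(1).tolist())
uv=S([[57,218],[335,110],[558,433],[250,577],[298,197],[426,393]])
pl,r=fit(c,PL,uv,[.55,-.04,0],.08,.018+.0064);print(pl,r.round(1).tolist());print(rel(fx,pl))
```

```text
[ 0.60094935 -0.0416134   0.00178671] [[-1.0, -1.2], [-0.6, -0.9], [0.6, -0.1], [0.8, 0.9], [-0.0, 0.3]]
[ 0.54873105 -0.03932439 -0.00236248] [[-0.4, 0.5], [0.2, -0.5], [0.8, -0.4], [-0.6, -0.6], [0.1, 0.6], [0.0, 0.4]]
(array([-0.03221412,  0.00238231]), np.float64(-0.004149194521279562))
```

Remaining offset is about -32 mm in x, +2.4 mm in y and yaw near 0. I'll nudge 2 mm more to -y, back off, rise, then turn -90° and go round to the near edge.

```bash
python3 -m inch '[[0,-0.001,0,0,0,0,1],[0,-0.001,0,0,0,0,1],[0,0,0,0,0,0,1],[0,0.012,0,0,0,0,1],[0,0,0.03,0,0,0,1],[0,0,0.04,0,0,0,1],[0,0,0.04,0,0,0,1],[0,0,0.03,0,0,0,1]]' && python3 -m inch '[[-0.006,-0.0075,0,0,0,-1,1],[-0.006,-0.0075,0,0,0,-1,1],[-0.006,-0.0075,0,0,0,-1,1],[-0.006,-0.0075,0,0,0,-1,1],[-0.006,-0.0075,0,0,0,-1,1],[-0.006,-0.0075,0,0,0,-1,1],[-0.006,-0.0075,0,0,0,-1,1],[-0.006,-0.0075,0,0,0,-1,1]]' && python3 -m inch '[[-0.006,-0.0075,0,0,0,-1,1],[-0.006,-0.0075,0,0,0,-1,1],[-0.006,-0.0075,0,0,0,-1,1],[-0.006,-0.0075,0,0,0,-1,1],[-0.006,-0.0075,0,0,0,-1,1],[-0.006,-0.0075,0,0,0,-1,1],[-0.006,-0.0075,0,0,0,-1,1],[-0.006,-0.0075,0,0,0,-1,1]]' && python3 -m inch '[[-0.006,-0.0075,0,0,0,-1,1],[-0.006,-0.0075,0,0,0,-1,1],[0,0,0,0,0,0,1],[0,0,0,0,0,0,1]]'
```

```text
clock: 4.95
position: [0.556, 0.0944, 0.1551]
tool_rot: [[-0.001, 1.0, 0.004], [1.0, 0.001, -0.001], [-0.001, 0.004, -1.0]]
ft_force: [0.8, -0.1, -0.1]
grip_width: 1.0
grip_force: 0.0
clock: 5.75
position: [0.507, 0.034, 0.1525]
tool_rot: [[0.645, 0.764, 0.001], [0.764, -0.645, -0.001], [-0.0, 0.001, -1.0]]
ft_force: [0.5, -1.1, 0.5]
grip_width: 0.996
grip_force: 0.0
clock: 6.55
position: [0.459, -0.0261, 0.1526]
tool_rot: [[0.985, 0.171, 0.001], [0.171, -0.985, -0.001], [0.0, 0.001, -1.0]]
ft_force: [0.4, 0.1, -0.2]
grip_width: 0.995
grip_force: 0.0
clock: 6.95
position: [0.4474, -0.0408, 0.1526]
tool_rot: [[1.0, 0.002, 0.001], [0.002, -1.0, -0.0], [0.001, 0.0, -1.0]]
ft_force: [0.0, 0.4, -0.4]
grip_width: 1.0
grip_force: 0.0
```

```bash
python3 -m inch '[[0,0,-0.04,0,0,0,1],[0,0,-0.04,0,0,0,1],[0,0,-0.03,0,0,0,1],[0,0,-0.02,0,0,0,1],[0,0,-0.0115,0,0,0,1],[0,0,0,0,0,0,1],[0.004,0,0,0,0,0,1],[0.004,0,0,0,0,0,1]]' && python3 -m inch '[[0.003,0,0,0,0,0,1],[0.003,0,0,0,0,0,1],[0.003,0,0,0,0,0,1],[0.003,0,0,0,0,0,1],[0.003,0,0,0,0,0,1],[0.003,0,0,0,0,0,1],[0,0,0,0,0,0,1]]'
python3 - <<'E'
from cell import viewer
import cv2
for n,(x0,y0,x1,y1) in dict(side=(270,190,470,340)).items():
    im=viewer.capture(n); cv2.imwrite(f"pics/{n}4.png",cv2.resize(im[y0:y1,x0:x1],(800,600),interpolation=cv2.INTER_CUBIC)[:,:,::-1])
E
```

```text
clock: 7.75
position: [0.4565, -0.0411, 0.0117]
tool_rot: [[1.0, 0.001, 0.002], [0.001, -1.0, -0.001], [0.002, 0.001, -1.0]]
ft_force: [-0.6, 0.6, -0.3]
grip_width: 1.0
grip_force: 0.0
clock: 8.45
position: [0.471, -0.0405, 0.0111]
tool_rot: [[1.0, 0.001, -0.004], [0.001, -1.0, 0.001], [-0.004, -0.001, -1.0]]
ft_force: [-5.2, 0.6, 3.0]
grip_width: 1.002
grip_force: 2.6
```

View pics/side4.png

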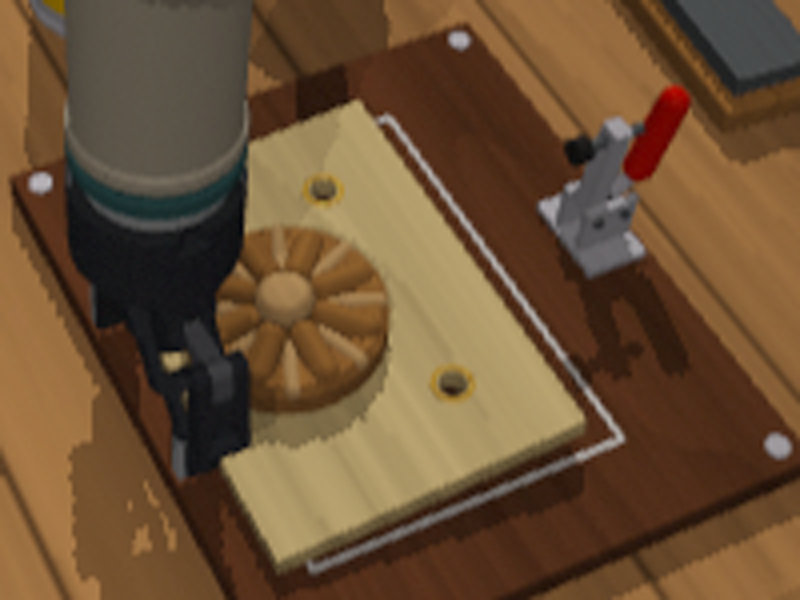

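The plate has moved forward squarely; holes are now at (323,189), (452,382) and corners at (360,100), (584,424), (281,572) in the crop.

Run:
```python
from fit import *; from cell import viewer
c=viewer.camera_model("side"); S=lambda a:np.array([270,190])+np.array(a,float)/4
fx=np.array([.60095,-.04161,.0018])
uv=S([[360,100],[584,424],[281,572],[323,189],[452,382]])
pl,r=fit(c,PL[1:],uv,[.55,-.04,0],.08,.018+.0064);print(pl,r.round(1).tolist());print(rel(fx,pl))
```

```text
[ 0.56251511 -0.04034384  0.00242894] [[-0.4, 0.3], [1.1, -0.6], [-0.8, -1.7], [-0.0, 0.8], [0.3, 0.9]]
(array([-0.01843255,  0.00133534]), np.float64(0.0006289395264818358))
```

18 mm to go in x, with y and yaw fine.

```bash
python3 -m inch '[[0.003,0,0,0,0,0,1],[0.003,0,0,0,0,0,1],[0.003,0,0,0,0,0,1],[0.002,0,0,0,0,0,1],[0.002,0,0,0,0,0,1],[0.001,0,0,0,0,0,1],[0,0,0,0,0,0,1]]'; python3 -m inch '[[0.001,0,0,0,0,0,1],[0.001,0,0,0,0,0,1],[0,0,0,0,0,0,1]]'
python3 - <<'E'
from cell import viewer
import cv2
for n,(x0,y0,x1,y1) in dict(side=(270,190,470,340)).items():
    im=viewer.capture(n); cv2.imwrite(f"pics/{n}5.png",cv2.resize(im[y0:y1,x0:x1],(800,600),interpolation=cv2.INTER_CUBIC)[:,:,::-1])
E
```

```text
clock: 9.2
position: [0.4882, -0.0412, 0.0113]
tool_rot: [[1.0, 0.0, 0.002], [0.0, -1.0, -0.001], [0.002, 0.001, -1.0]]
ft_force: [0.1, 0.4, -1.2]
grip_width: 1.0
grip_force: 0.1
clock: 9.5
position: [0.4882, -0.041, 0.0108]
tool_rot: [[1.0, 0.0, -0.002], [0.0, -1.0, 0.0], [-0.002, -0.0, -1.0]]
ft_force: [-4.8, -0.4, 4.5]
grip_width: 0.999
grip_force: 2.0
```

View pics/side5.png

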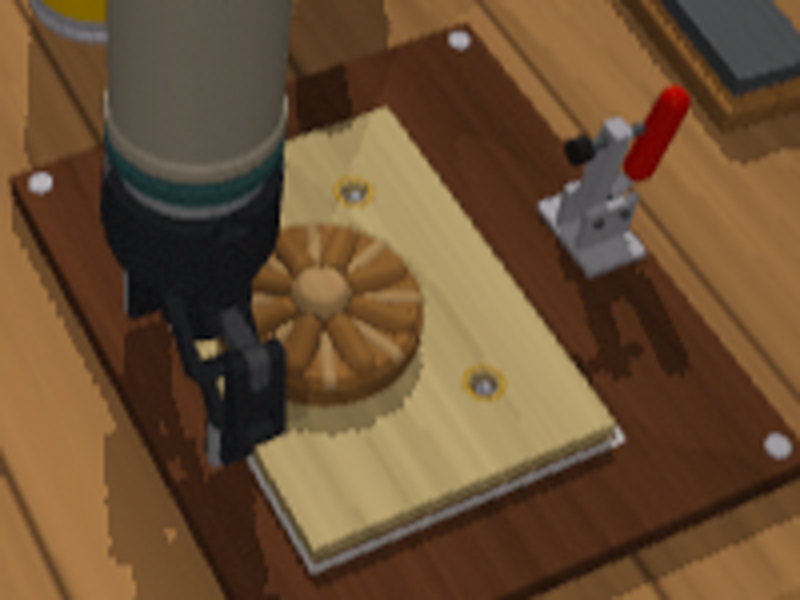

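The plate has dropped: both pin tips show in the holes at (353,192) and (484,383), and the white line runs evenly round the visible edges. I'll come away clear and verify.

```bash
python3 -m inch '[[-0.01,0,0,0,0,0,1],[-0.015,0,0,0,0,0,1],[0,0,0.03,0,0,0,1],[0,0,0.045,0,0,0,1],[0,0,0.045,0,0,0,1],[0,0,0.045,0,0,0,1],[0,0,0.03,0,0,0,1],[0,0,0,0,0,0,1]]'
python3 - <<'E'
from fit import *; from cell import viewer
import cv2
c=viewer.camera_model("side"); S=lambda a:np.array([270,190])+np.array(a,float)/4
uv=S([[388,107],[620,426],[315,553],[353,192],[484,383]])
pl,r=fit(c,PL[1:],uv,[.58,-.04,0],0,.018);print(pl,r.round(1).tolist());print(rel(np.array([.60095,-.04161,.0018]),pl))
a=cv2.resize(viewer.capture("wrist"),(400,300)); b=cv2.resize(viewer.capture("side")[190:340,270:470],(400,300))
cv2.imwrite("pics/end.png",np.hstack([a,b])[:,:,::-1])
E
```

```text
clock: 10.35
position: [0.4677, -0.0417, 0.2106]
tool_rot: [[1.0, -0.0, 0.013], [0.0, -1.0, -0.003], [0.013, 0.003, -1.0]]
ft_force: [0.5, 0.4, 0.1]
grip_width: 0.998
grip_force: 0.0
[ 0.57986814 -0.04125429  0.00232195] [[-0.1, 0.3], [-0.5, -0.5], [0.0, -0.4], [0.3, 0.4], [0.3, 0.4]]
(array([-0.00108118,  0.00039365]), np.float64(0.0005219542346798071))
```

View pics/end.png

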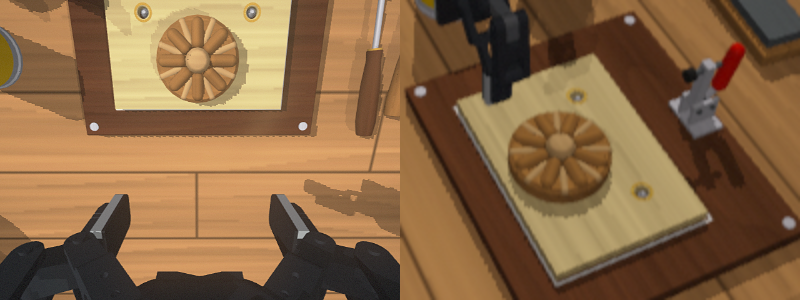

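The plate lies flat, with the pins in both holes and the white border even all round. The fit puts it about 1 mm from the seat, and the gripper is clear.

```bash
python3 -c "
from cell import bot
print(bot.close_job())"
```

```text
the job is handed in; nothing more can be done
None
```

The job is handed in (no verdict was shown): the plate dropped over both pins and lies flat, about 1 mm from its seat by the camera fit, with the arm clear after about 10 s and no contact seen with the carving or bystanders.

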